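# Stow the gouge and clamp the case lid

### The arm

A 6-joint arm with a two-finger parallel gripper is mounted at the origin on the work surface. World frame = base frame: x ahead of the robot, y to its left, z up, the work surface at z = 0. Lengths are in m, angles in rad, forces in N, time in s.
With the tool pointing down it reaches from about 0.375 to 0.9 m from the base axis. Payload 3.1 kg.
Tool frame: the origin (TCP) lies on the front face of the gripper's body, between the roots of the fingers; the fingertips stand 70 mm ahead of it and the grasp point (between the pads) lies 51 mm ahead of it; z points along the fingers, y is the line along which they close (so a half turn about z gives the same grasp; the last joint's range is limited). The gripper opens to 87 mm and grips with 3 to 60 N. Pads are 19 mm wide; open, the fingers measure 117 mm over their backs; the gripper's body (75 mm by 190 mm) begins 51 mm behind the grasp point.
Start: joints at [0.926, 0.527, 1.433, -0, 1.181, -0.178], TCP at [0.281, 0.558, 0.292] pointing down, gripper open.
Joint ranges: [-3.08, 3.08], [-0.75, 2.2], [0.22, 2.44], [-1.43, 4.57], [0, 2.65], [-2.85, 2.85]. Speed limits (rad/s): [2.79, 2.79, 3.14, 3.14, 3.14, 3.14].

### API

Orientations are given as a unit quaternion [x, y, z, w].
In Python, from rig import robot, cams, ticket gives the robot as it stands. The module is installed in compiled form; this text tells all that it offers.
- The arm moves only by the shell command python3 -m crank 'ROWS' [FORCE]. ROWS is JSON, a list of rows, each a list of 7 numbers: the shift along the tool's x, y, z in cm, then the turn, a rotation vector about the tool's x, y, z in rad, then the closure, from 0 (fully open) to 1 (shut). A call has 1 to 5 rows; each row shifts and turns the commanded pose from where the row before left it, along the tool's axes as they then stand; what a row does not reach is not made up. A row lasts 1/8 s, in which the tool goes at most 62.5 mm and 10.7 degrees, less where a joint would pass 70% of its speed; a pose out of reach is approached as far as the arm can. A call is refused whole if a number of a shift passes 6.25 or a number of a turn 0.188, either way. A call with a gripper value outside its range is refused whole. The fingers move at their own pace and stop on an object; FORCE is the grip in N (left out, the last holds). Time passes only in rows, so rows that do not move let the fingers close. It gives the time, the measured TCP pose, the force, the opening and the grip force at its end, in the units of the state.
- robot.get_obs(): the state, without advancing time (a new reading comes with each control period).
- cams.camera(name): name is "side" or "top"; returns the picture (400x640x3 uint8, red, green, blue); there is no depth.
- cams.camera_info(name): a dict with "intrinsics" (3x3 intrinsics, pixels), "pose" (4x4, takes a point from camera to world coordinates). Camera axes: x right, y down, z forward; pixel columns grow to the right and rows downward; lengths in m; the calibration is good to about 2 mm. A picture is of the moment at which its call begins. camera_info takes no time and is no camera call.
- ticket.hand_in(): hands the job in; it is judged then, once.
The state is a dict: "time": time; "q": joint angles; "joint_velocities": joint speeds; "joint_torque": joint torques, N m; "position": TCP position; "tool_rot": TCP orientation; "ft_force": force on the tool from outside, world axes, zero at the start; "moment": the same for the moment, N m; "grip_width": finger opening in m; "grip_force": force on a finger pad.
Only numpy, scipy, OpenCV 4.12 (cv2) and the standard library are available. Lean on these libraries where they do the work, as an engineer would, in place of code of your own. Each camera call takes 0.05 s, during which the arm holds its last target. There are 200 camera calls.

### The job

Put the blue-handled gouge flat into the empty bay of the gouge case and let go of it. Then close the case: tuck the lid's tongue under the brass lip at the robot's end, lower the lid into its recess, and swing the red clamp over onto it, pressing firmly so that the springy strip gives way, the lid ends fully home all round and the clamp holds it there by itself. Leave the other things on the bench where they are.

Things in the scene. Friction and masses are not known exactly. Their poses are not given: they have to be found in the camera images.
- case: Open light-wood case, fixed, 220 (x) x 170 (y) x 63 mm high. Origin: centre of underside; x along its length, away from the robot. Walls rise to a ledge at z 48 mm, on which the lid lies. The lid's recess above it, x -100..100, y -76.5..76.5, is bounded by upstands (top z 58) at both sides and the far (+x) end, and by the lip at the near end. Clamp hinge outside the far end.
- case_bay (a point): Middle of the floor of the empty bay (case x 0, y -19, z 8 mm; grey lining). The bay is x -88..88, y -68..30, 40 mm deep below the ledge. Beside it a divider 24 mm high (from the case's underside) and two small stowed tools fill y 30..68.
- case_lip (a point): Middle of the brass lip's inner edge, on its underside (case x -90, y 0, z 58 mm). The lip, x -110..-90, z 58..63, spans the full width and overhangs the recess: the tongue's slot beneath it is 10 mm high (z 48..58) and 10 mm deep (x -100..-90).
- case_strip (a point): Case x 94, y 0, z 48 mm: centre of the sprung black rubber strip (8 mm in x, 90 mm in y) that stands 4 mm proud of the far ledge; about 6 N presses it level with the ledge.
- lid: Loose plywood lid, 196 (x) x 146 (y) mm. Origin: centre of its underside; z up. Plate x -86..98, 10 mm thick; a thinner tongue x -98..-86, 5 mm thick (z 0..5), over the full width at its -x end. On top at the centre a dark wooden handle bar, 20 (x) x 64 (y) mm, z 10..40. About 0.25 kg. A steel wear plate at x 66..92 on top is where the clamp presses.
- lid_tongue (a point): Middle of the tongue's tip, on the lid's underside (lid x = -98 mm). With the lid home it is at case x about -98, y 0, z 48 mm.
- lid_far (a point): Point on the lid's underside near its far end (lid x = 94 mm). With the lid home it is at case z = 48 mm; about 52 mm while only resting on the sprung strip.
- gouge: Loose gouge, 150 mm long, lying on the bench along its x. Origin: on the underside at mid length. Octagonal blue-painted handle, 26 mm across flats, x -75..25; flat steel blade 14 x 4 mm, x 25..75. About 0.12 kg; centre of mass near x = -12 mm.
- gouge_mid (a point): Point on the gouge's axis at mid length, 13 mm above what the handle lies on.
- clamp (a joint): Angle of the red clamp on its stiff hinge (stays where left), rad: 0 = arm level, pad on a lid fully home; about 0.1 = on a lid resting on the sprung strip; pi/2 upright; up to 2.3 leaning back. Arm 85 mm long, 20 wide, 12 thick; at 0 it points to case -x. A round pad under it, 42 mm from the hinge, presses on the lid. Hinge axis along case y.
- clamp_grip (a point): Middle of the clamp's round cross bar (diameter 16 mm, 56 mm long along the case's y), 80 mm from the hinge axis.
- clamp_hinge (a point): On the clamp's hinge axis, at mid width of the arm: case x 122, y 0, z 70 mm.
- spare_gouge: Bystander: gouge of the same shape with a dark wood handle, 150 mm; origin under its middle.
- mallet: Bystander: turned dark wood mallet, standing, diameter 86, 167 mm high; origin centre of underside.
- whetstone: Bystander: grey stone block 150 x 50 x 25 mm; origin centre of underside.
- wax_tin: Bystander: yellow tin, diameter 70, 70 mm high; origin centre of underside.
- finial: Bystander: turned light wood finial, diameter 68, 115 mm high; origin centre of underside.
- rosette: Bystander: round light wood rosette, diameter 100, 26 mm high; origin centre of underside.
Mind the look-alikes: they are no part of the job. Leave any purple look-alike of the lid alone.

How it is judged:
On the way, in this order (a step that is already met when the one before it is completed fails the run):
1. the gouge lies on the floor of the empty bay, released (x of gouge_mid in the frame of case between -0.03 and 0.03 m and y of gouge_mid in the frame of case between -0.062 and 0.024 m and z of gouge_mid in the frame of case between 0.012 and 0.028 m and contact force between the fingers and gouge below 0.3 N and linear speed of gouge below 0.03 m/s), for 0.2 s.
2. the lid lies in its recess with its tongue under the lip, its far end on the ledge or the sprung strip, released (x of lid_tongue in the frame of case below -0.0935 m and z of lid_tongue in the frame of case between 0.045 and 0.0505 m and y of lid_tongue in the frame of case between -0.006 and 0.006 m and angle between the x axis of lid and the x axis of case, either way round below 0.08 rad and x of lid_far in the frame of case above 0.08 m and z of lid_far in the frame of case below 0.0545 m and contact force between the fingers and lid below 0.3 N), for 0.2 s.
At the end, for the whole second after the job is handed in: Gouge on the floor of the empty bay, its middle within 30 mm of mid length; lid in its recess, tongue 3.5 mm or more under the lip, within 6 mm sideways, down on the ledge within 2.5 mm (tongue) and 1.8 mm (far end); clamp below 0.06 rad, pressing on the lid with over 1 N; all at rest (x of gouge_mid in the frame of case between -0.03 and 0.03 m and y of gouge_mid in the frame of case between -0.062 and 0.024 m and z of gouge_mid in the frame of case between 0.012 and 0.028 m and x of lid_tongue in the frame of case below -0.0935 m and z of lid_tongue in the frame of case between 0.045 and 0.0505 m and y of lid_tongue in the frame of case between -0.006 and 0.006 m and angle between the x axis of lid and the x axis of case, either way round below 0.08 rad and x of lid_far in the frame of case above 0.08 m and z of lid_far in the frame of case between 0.045 and 0.0498 m and value of joint clamp below 0.06 rad and contact force between clamp and lid above 1 N and linear speed of lid below 0.01 m/s and linear speed of gouge below 0.02 m/s); the robot touches nothing.
It fails at once if a bystander on the bench was moved by more than 30 mm (distance of any of spare_gouge, mallet, whetstone, wax_tin, finial, rosette from where it was at the start of the episode above 0.03 m).
It also fails if it takes over 67 s, if anything falls off the work surface, if the arm or the gripper's body presses on something with over 40 N, if the wrist force passes 120 N, or if a joint passes its speed limit or range.

## Working session

There is one attempt and no reset: what is moved stays moved. The work goes in short steps, Python scripts to look and compute and a shell command to move; the robot and the scene stay as the last step left them, time stands still between calls to the robot, and variables do not carry over. Pictures are saved under pics/ and viewed, at most 13 in all, crops included, and the job is handed in when it is done.

```bash
mkdir -p pics; ls; cat > h.py <<'E'
import numpy as np, cv2
from rig import robot, cams, ticket
from scipy.spatial.transform import Rotation as R
def snap(name,fn=None):
    im=cams.camera(name)
    if fn: cv2.imwrite(f'pics/{fn}.png',im[:,:,::-1])
    return im
def ray(name,uv,z):
    i=cams.camera_info(name);K=np.array(i['intrinsics']);T=np.array(i['pose'])
    d=T[:3,:3]@np.linalg.inv(K)@np.array([uv[0],uv[1],1.]);o=T[:3,3]
    return o+d*(z-o[2])/d[2]
def proj(name,p):
    i=cams.camera_info(name);K=np.array(i['intrinsics']);T=np.array(i['pose'])
    c=T[:3,:3].T@(np.array(p)-T[:3,3]);u=K@c;return u[:2]/u[2]
E
python3 - <<'E'
from h import *
snap('top','t0');snap('side','s0')
for n in('top','side'):
    i=cams.camera_info(n);print(np.round(i['intrinsics'],1).tolist(),np.round(i['pose'],3).tolist())
o=robot.get_obs();print(o['position'],o['tool_rot'],o['time'],o['grip_width'])
E
```

```text
pics
[[520.7, 0.0, 315.5], [0.0, 520.7, 193.0], [0.0, 0.0, 1.0]] [[0.0, -0.995, 0.1, 0.324], [-1.0, 0.001, 0.014, -0.007], [-0.014, -0.1, -0.995, 1.595], [0.0, 0.0, 0.0, 1.0]]
[[400.1, 0.0, 326.4], [0.0, 400.1, 199.7], [0.0, 0.0, 1.0]] [[0.967, -0.174, 0.185, 0.192], [-0.253, -0.598, 0.76, -1.05], [-0.021, -0.782, -0.622, 0.936], [0.0, 0.0, 0.0, 1.0]]
[0.28036459 0.55798951 0.29137252] [ 2.30805140e-01  9.72999502e-01 -9.05965608e-04 -3.69409136e-04] 0.1 0.08722708200137863
```

View pics/t0.png

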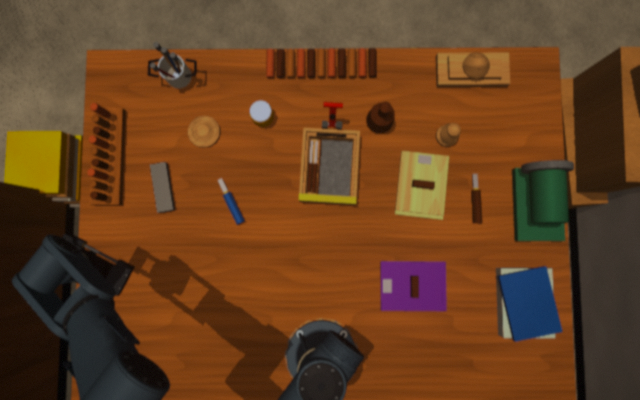

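View pics/s0.png

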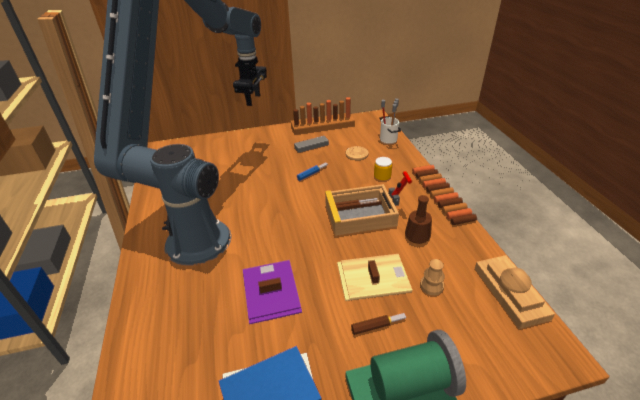

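Top view (up = +x, left = +y):
- The case is at (330,165), with its lip at (330,200) and the red clamp at (333,112).
- Gouge candidates: blue-handled (231,202), which is the one I want; dark-handled spare (476,198).
- Lid candidates: light plywood (422,185), which is the one I want; purple look-alike (413,286), which I'll leave alone.
- The stowed tools in the case, around (313,165), also look similar but aren't part of the job.

```bash
python3 - <<'E'
from h import *
t=cv2.imread('pics/t0.png'); s=cv2.imread('pics/s0.png')
a=cv2.resize(t[90:235,200:465],None,fx=3,fy=3,interpolation=cv2.INTER_CUBIC)[:, :795]
cv2.imwrite('pics/c0.png',a)
b=cv2.resize(s[140:310,285:445],None,fx=3.5,fy=3.5,interpolation=cv2.INTER_CUBIC)
cv2.imwrite('pics/c1.png',b)
hsv=cv2.cvtColor(t,cv2.COLOR_BGR2HSV);hs=cv2.cvtColor(s,cv2.COLOR_BGR2HSV)
def big(m,box):
    k=np.zeros_like(m);x0,y0,x1,y1=box;k[y0:y1,x0:x1]=m[y0:y1,x0:x1]
    c=max(cv2.findContours(k,cv2.RETR_EXTERNAL,cv2.CHAIN_APPROX_NONE)[0],key=cv2.contourArea);return c
c=big(cv2.inRange(hsv,(100,120,40),(130,255,255)),(200,160,270,240))
r=cv2.minAreaRect(c);bx=cv2.boxPoints(r);print('handle',r)
print(np.round([ray('top',p,.016)[:2] for p in bx],4).tolist(), ray('top',r[0],.016))
print('hsv lid',hsv[200,408],hsv[160,425],'lip',hsv[200,330],'wood',hsv[230,400],'blade',hsv[185,224],'upst',hsv[165,303],'lining',hsv[160,340])
for n,box,z in(('lid',(385,140,460,230),.010),('lip',(290,190,370,210),.063)):
    c=big(cv2.inRange(hsv,(21,60,70),(35,255,255)),box);r=cv2.minAreaRect(c);bx=cv2.boxPoints(r)
    print(n,r);P=np.array([ray('top',p,z) for p in bx]);print(np.round(P[:,:2],4).tolist(),P.mean(0))
c=big(cv2.inRange(hsv,(0,180,80),(6,255,255))|cv2.inRange(hsv,(174,180,80),(180,255,255)),(310,90,355,135));print('red top',cv2.minAreaRect(c),cv2.boundingRect(c))
c=big(cv2.inRange(hs,(0,180,80),(6,255,255))|cv2.inRange(hs,(174,180,80),(180,255,255)),(385,160,420,215));print('red side',cv2.minAreaRect(c),cv2.boundingRect(c))
print(R.from_quat(robot.get_obs()['tool_rot']).as_matrix().round(3))
E
```

```text
handle ((233.30003356933594, 207.6000213623047), (30.857736587524414, 6.260990142822266), 63.43495178222656)
[[0.477, 0.2961], [0.4856, 0.2791], [0.4012, 0.2356], [0.3927, 0.2526]] [0.43900181 0.26578934 0.016     ]
hsv lid [ 18 161 168] [ 10  42 147] lip [ 26 219 163] wood [ 13 213 139] blade [ 12  46 151] upst [ 16 172 150] lining [18 43 89]
lid ((422.3265380859375, 184.77919006347656), (48.015525817871094, 63.82212448120117), 6.842772960662842)
[[0.4207, -0.2254], [0.616, -0.2516], [0.5978, -0.3974], [0.4033, -0.3694]] [ 0.50944765 -0.31095296  0.01      ]
lip ((327.46893310546875, 198.027587890625), (57.43014144897461, 9.160635948181152), 3.3664605617523193)
[[0.4552, 0.0648], [0.4824, 0.0633], [0.4722, -0.1061], [0.4451, -0.1043]] [ 0.46370487 -0.0205432   0.063     ]
red top ((333.0, 107.5), (11.0, 18.0), 90.0) (324, 102, 19, 12)
red side ((402.6058654785156, 184.88877868652344), (11.262715339660645, 25.984392166137695), 27.64597511291504) (392, 172, 20, 23)
[[-0.893  0.449 -0.001]
 [ 0.449  0.893 -0.002]
 [ 0.    -0.002 -1.   ]]
```

View pics/c0.png

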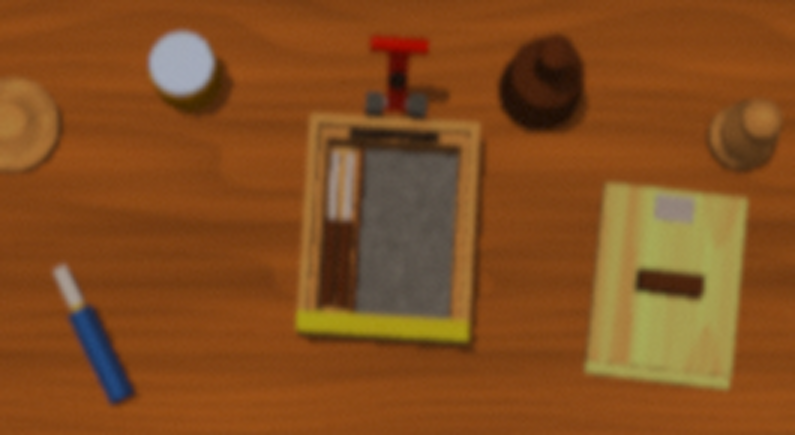

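View pics/c1.png

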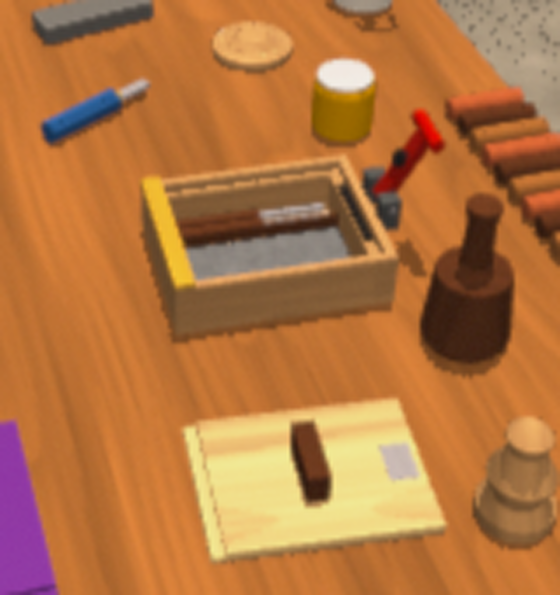

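The crops confirm the blue gouge at crop (100,355), blade away from the robot. They also confirm the plywood lid at (668,285), wear plate toward +x, and the clamp leaning back with its bar at (400,45). I'll refine the case and lid edges to sub-pixel accuracy.

```bash
cat >> h.py <<'E'
def edge(im,name,p0,p1,z,w=6):
    """refine a rough world edge p0-p1 (xy, height z): strongest gradient on normal profiles -> fitted pixel line -> 2 world points"""
    g=im.astype(np.float32)
    a,b=proj(name,[*p0,z]),proj(name,[*p1,z]);d=(b-a)/np.linalg.norm(b-a);n=np.array([-d[1],d[0]])
    s=np.arange(-w,w+.01,.25);pts=[]
    for f in np.linspace(.08,.92,40):
        q=a+f*(b-a)+s[:,None]*n
        pr=cv2.remap(g,q[:,0:1].astype(np.float32),q[:,1:2].astype(np.float32),cv2.INTER_LINEAR)[:,0]
        gr=np.abs(np.gradient(cv2.GaussianBlur(pr,(1,5),0),axis=0)).sum(1);gr[:2]=gr[-2:]=0
        k=gr.argmax();m=slice(max(k-4,0),k+5);pts.append(a+f*(b-a)+n*(gr[m]*s[m]).sum()/gr[m].sum())
    vx,vy,x0,y0=cv2.fitLine(np.float32(pts),cv2.DIST_HUBER,0,.5,.01).ravel()
    v=np.array([vx,vy]);o=np.array([x0,y0]);e=[o+v*((c-o)@v) for c in(a,b)]
    res=np.median(np.abs((np.array(pts)-o)@[-vy,vx]))
    return ray(name,e[0],z)[:2],ray(name,e[1],z)[:2],res
def fr(o,th): 
    c,s=np.cos(th),np.sin(th);return lambda x,y:np.array(o)+[c*x-s*y,s*x+c*y]
def plan(xyz,yaw,pitch=0.,label=''):
    """deltas to TCP target, tool down, tool-y at yaw; pitch = lift of +toolY side. turn first, then shift in new axes"""
    o=robot.get_obs();p=np.array(o['position']);R0=R.from_quat(o['tool_rot'])
    y=np.array([np.cos(yaw),np.sin(yaw),0]);z=np.array([0,0,-1.]);Rt=R.from_matrix(np.c_[np.cross(y,z),y,z])*R.from_rotvec([-pitch,0,0])
    print(label,'turn',(R0.inv()*Rt).as_rotvec().round(3),'shift_after cm',(Rt.inv().apply(xyz-p)*100).round(2),'shift_before',(R0.inv().apply(xyz-p)*100).round(2))
def edges(im,name,F,E):
    for k,(a,b,z) in E.items():
        p,q,r=edge(im,name,F(*a),F(*b),z,4);d=q-p;print(k,np.round([*p,*q],4),'ang',round(np.arctan2(d[1],d[0]),4),'res',round(r,2))
E
python3 - <<'E'
from h import *
t=cv2.imread('pics/t0.png')
th=-.0597;c0=np.array([.4637,-.0205])+.1*np.array([np.cos(th),np.sin(th)]);F=fr(c0,th);print('case0',c0)
def line(im,nm,F,items):
    for k,(a,b,z,ref) in items.items():
        p,q,r=edge(im,nm,F(*a),F(*b),z,3);d=q-p
        e=[np.dot(x-F(0,0),F(1,0)-F(0,0)) for x in(p,q)],[np.dot(x-F(0,0),F(0,1)-F(0,0)) for x in(p,q)]
        print(k,'expected',a,b,'got',np.round([(e[0][i],e[1][i]) for i in(0,1)],4).tolist(),'ang',round(np.arctan2(d[1],d[0]),4),'res',round(r,2))
line(t,'top',F,{'L':((-.08,.085),(.105,.085),.058,0),'R':((-.08,-.085),(.105,-.085),.058,0),'far':((.11,-.08),(.11,.08),.058,0),'lipin':((-.09,-.08),(-.09,.02),.063,0),'lipL':((-.11,.085),(-.09,.085),.063,0),'lipR':((-.11,-.085),(-.09,-.085),.063,0)})
G=fr([.5094,-.3110],-.138);print('lid')
line(t,'top',G,{'L':((-.08,.073),(.09,.073),.01,0),'R':((-.08,-.073),(.09,-.073),.01,0),'far':((.098,-.065),(.098,.065),.01,0),'near':((-.098,-.065),(-.098,.065),.003,0),'barF':((.01,-.028),(.01,.028),.04,0),'barN':((-.01,-.028),(-.01,.028),.04,0)})
plan(np.array([.4497,.2713,.19]),2.047,0,'gouge')
for pc in((324,102),(342,102),(342,108)): print(ray('top',pc,.14).round(3))
E
```

```text
case0 [ 0.56352185 -0.02646645]
L expected (-0.08, 0.085) (0.105, 0.085) got [[-0.08, 0.0862], [0.105, 0.0862]] ang -0.0596 res 0.08
R expected (-0.08, -0.085) (0.105, -0.085) got [[-0.08, -0.0844], [0.105, -0.0845]] ang -0.0599 res 0.06
far expected (0.11, -0.08) (0.11, 0.08) got [[0.1099, -0.08], [0.11, 0.08]] ang 1.5105 res 0.24
lipin expected (-0.09, -0.08) (-0.09, 0.02) got [[-0.0898, -0.08], [-0.09, 0.02]] ang 1.5132 res 0.09
lipL expected (-0.11, 0.085) (-0.09, 0.085) got [[-0.11, 0.0856], [-0.0901, 0.0865]] ang -0.0168 res 0.05
lipR expected (-0.11, -0.085) (-0.09, -0.085) got [[-0.1101, -0.0838], [-0.0901, -0.083]] ang -0.0196 res 0.02
lid
L expected (-0.08, 0.073) (0.09, 0.073) got [[-0.08, 0.0723], [0.0899, 0.0763]] ang -0.1147 res 0.13
R expected (-0.08, -0.073) (0.09, -0.073) got [[-0.08, -0.074], [0.0899, -0.0699]] ang -0.1138 res 0.1
far expected (0.098, -0.065) (0.098, 0.065) got [[0.1008, -0.065], [0.0973, 0.065]] ang 1.4594 res 0.11
near expected (-0.098, -0.065) (-0.098, 0.065) got [[-0.096, -0.065], [-0.0994, 0.065]] ang 1.4588 res 0.12
barF expected (0.01, -0.028) (0.01, 0.028) got [[0.0096, -0.028], [0.0092, 0.028]] ang 1.4399 res 0.15
barN expected (-0.01, -0.028) (-0.01, 0.028) got [[-0.0143, -0.0279], [-0.0144, 0.0281]] ang 1.4346 res 0.13
gouge turn [-0.002 -0.001 -0.942] shift_after cm [ -1.91 -33.24  10.14] shift_before [-28.01 -17.99  10.16]
[ 0.732 -0.011  0.14 ]
[ 0.732 -0.062  0.14 ]
[ 0.715 -0.062  0.14 ]
```

```bash
python3 -m crank '[[-4.6,-3,1.6,0,0,0,0.3],[-4.6,-3,1.6,0,0,0,0.3],[-4.6,-3,1.6,0,0,0,0.3],[-4.6,-3,1.6,0,0,0,0.3],[-4.6,-3,1.6,0,0,0,0.3]]' 20; python3 -m crank '[[0,0,0,0,0,-0.18,0.3],[0,0,0,0,0,-0.18,0.3],[0,0,0,0,0,-0.18,0.3],[0,0,0,0,0,-0.18,0.3],[0,0,0,0,0,-0.18,0.3]]'
python3 - <<'E'
from h import *
plan(np.array([.4497,.2713,.125]),2.047,0,'gouge');o=robot.get_obs();print(o['time'],o['position'],o['grip_width'])
im=cams.camera('top')
E
```

```text
time: 0.72
position: [0.4194, 0.3196, 0.2116]
tool_rot: [0.231, 0.973, -0.0, -0.0]
ft_force: [0.4, -0.1, 0.7]
grip_width: 0.0611
grip_force: 0.0
time: 1.35
position: [0.4186, 0.3209, 0.2119]
tool_rot: [-0.218, 0.976, -0.0, -0.0]
ft_force: [0.7, 0.2, 0.0]
grip_width: 0.0607
grip_force: 0.0
gouge turn [-0.    -0.001 -0.036] shift_after cm [-0.49 -5.84  8.69] shift_before [-0.71 -5.82  8.69]
1.35 [0.41859159 0.32093037 0.21192211] 0.06074072030499732
```

```bash
python3 -m crank '[[-0.7,-2.9,1.5,0,0,-0.036,0.3],[0.1,-3,1.5,0,0,0,0.3],[0,0,2,0,0,0,0.3],[0,0,2,0,0,0,0.3],[0,0,0,0,0,0,0.3]]' 
python3 - <<'E'
from h import *
plan(np.array([.4497,.2713,.073]),2.047,0,'gouge');o=robot.get_obs()
im=snap('top','t1');a=im[150:250,190:290];b=snap('side')[130:230,250:350]
cv2.imwrite('pics/c2.png',cv2.resize(np.hstack([a,b]),None,fx=4,fy=4,interpolation=cv2.INTER_CUBIC)[:,:,::-1])
E
```

```text
time: 2.02
position: [0.4492, 0.27, 0.1409]
tool_rot: [-0.232, 0.973, -0.0, -0.002]
ft_force: [-0.6, -0.2, 0.6]
grip_width: 0.0607
grip_force: 0.0
gouge turn [ 0.001 -0.004 -0.008] shift_after cm [-0.11  0.09  6.79] shift_before [-0.13  0.08  6.79]
```

View pics/c2.png

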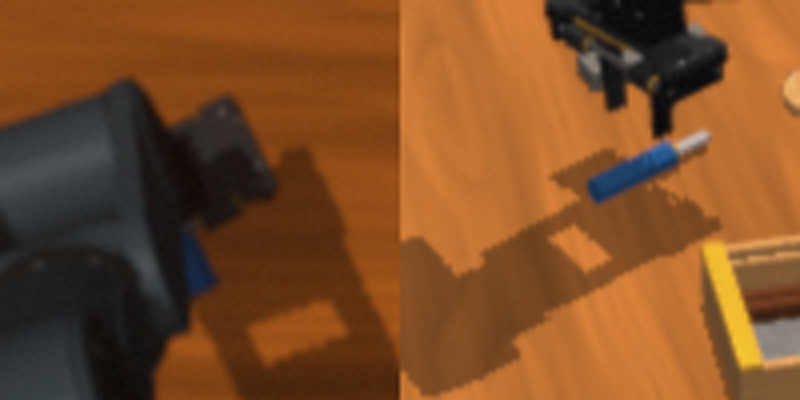

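The gripper is above the handle and straddles it (side crop, handle at (635,170)). I'll descend and grip.

```bash
python3 -m crank '[[-0.1,0.1,2.5,0,0,-0.008,0.3],[0,0,2.5,0,0,0,0.3],[0,0,1.8,0,0,0,0.3],[0,0,0,0,0,0,0.3],[0,0,0,0,0,0,1]]' 20;python3 -m crank '[[0,0,0,0,0,0,1],[0,0,0,0,0,0,1],[0,0,-3,0,0,0,1],[0,0,-5,0,0,0,1],[0,0,-5,0,0,0,1]]' 
python3 - <<'E'
from h import *
F=fr([.5636,-.0256],-.0598)
p=F(-.013,-.019);plan(np.array([*p,.21]),np.pi/2-.0598,0,'bay')
E
```

```text
time: 2.75
position: [0.4511, 0.2722, 0.0753]
tool_rot: [-0.237, 0.972, 0.0, 0.001]
ft_force: [0.4, -0.6, 0.5]
grip_width: 0.0564
grip_force: 0.0
time: 3.38
position: [0.4502, 0.2717, 0.2057]
tool_rot: [-0.237, 0.972, -0.0, -0.0]
ft_force: [0.5, 0.2, -0.1]
grip_width: 0.009
grip_force: 0.0
bay turn [-0.    -0.001  0.538] shift_after cm [-11.8  -30.9   -0.43] shift_before [  5.7  -32.58  -0.43]
```

The fingers close slowly, so I lifted too early. I'll find the gouge again.

```bash
python3 -m crank '[[0,6,0,0,0,0,0.3],[0,6,0,0,0,0,0.3],[0,0,0,0,0,0,0.3],[0,0,0,0,0,0,0.3]]'; python3 - <<'E'
from h import *
t=snap('top','t2')[:,:,::-1].copy();s=snap('side','s2')[:,:,::-1].copy()
for n,im,box in(('top',t,(190,160,270,240)),('side',s,(280,150,340,190))):
    hsv=cv2.cvtColor(im,cv2.COLOR_BGR2HSV);m=cv2.inRange(hsv,(100,120,40),(130,255,255));k=np.zeros_like(m);x0,y0,x1,y1=box;k[y0:y1,x0:x1]=m[y0:y1,x0:x1]
    c=max(cv2.findContours(k,cv2.RETR_EXTERNAL,cv2.CHAIN_APPROX_NONE)[0],key=cv2.contourArea);r=cv2.minAreaRect(c);print(n,r,ray(n,r[0],.016).round(4));b=cv2.boxPoints(r);print(np.round([ray(n,p,.016)[:2] for p in b],3).tolist())
a=t[150:250,190:290];b=s[130:230,250:350]
cv2.imwrite('pics/c3.png',cv2.resize(np.hstack([a,b]),None,fx=4,fy=4))
E
```

```text
time: 3.88
position: [0.395, 0.3783, 0.2043]
tool_rot: [-0.237, 0.971, -0.0, 0.0]
ft_force: [-0.0, -0.7, -0.9]
grip_width: 0.0408
grip_force: 0.0
top ((233.30003356933594, 207.6000213623047), (30.857738494873047, 6.260990142822266), 63.43495178222656) [0.439  0.2658 0.016 ]
[[0.477, 0.296], [0.486, 0.279], [0.401, 0.236], [0.393, 0.253]]
side ((307.7000427246094, 172.39999389648438), (4.919349670410156, 22.360679626464844), 63.43495178222656) [0.4379 0.2667 0.016 ]
[[0.391, 0.26], [0.485, 0.308], [0.486, 0.273], [0.393, 0.228]]
```

View pics/c3.png

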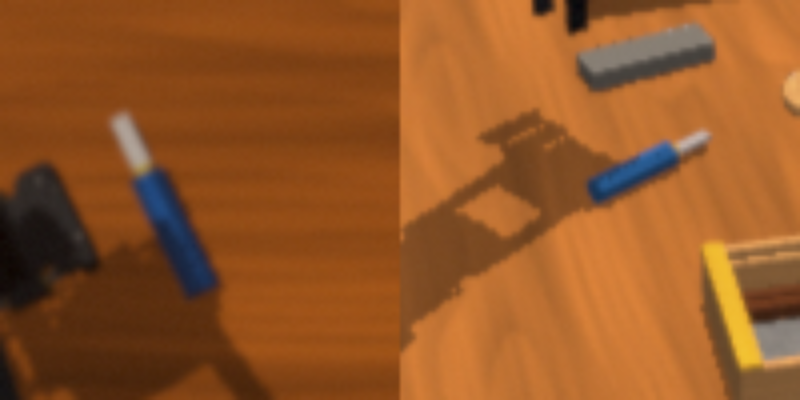

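The gouge hasn't moved: top crop centre (175,230), same fit as before. I'll go back and wait for the fingers to close this time.

```bash
python3 -m crank '[[0,-6,0,0,0,0,0.35],[0,-6,0,0,0,0,0.35],[0,0,3,0,0,0,0.35],[0,0,3,0,0,0,0.35],[0,0,3,0,0,0,0.35]]' 20;python3 -m crank '[[0,0,3,0,0,0,0.35],[0,0,1.1,0,0,0,0.35],[0,0,0,0,0,0,0.35],[0,0,0,0,0,0,1],[0,0,0,0,0,0,1]]';python3 -m crank '[[0,0,0,0,0,0,1],[0,0,0,0,0,0,1],[0,0,0,0,0,0,1],[0,0,0,0,0,0,1],[0,0,0,0,0,0,1]]'
```

```text
time: 4.6
position: [0.4516, 0.27, 0.1135]
tool_rot: [-0.235, 0.972, -0.0, 0.0]
ft_force: [-0.6, 0.5, 1.0]
grip_width: 0.0566
grip_force: 0.0
time: 5.22
position: [0.4511, 0.2721, 0.0743]
tool_rot: [-0.237, 0.972, 0.0, 0.001]
ft_force: [0.4, 0.5, -0.0]
grip_width: 0.0439
grip_force: 0.0
time: 5.85
position: [0.4506, 0.2721, 0.0737]
tool_rot: [-0.237, 0.972, 0.0, 0.0]
ft_force: [-1.2, 1.5, 5.1]
grip_width: 0.0259
grip_force: 19.9
```

```bash
python3 -m crank '[[0,0,-4,0,0,0,1],[0,0,-5,0,0,0,1],[0,0,-5,0,0,0,1],[1,-5.8,0,0,0,0,1],[1,-5.8,0,0,0,0,1]]';python3 -m crank '[[1,-5.8,0,0,0,0,1],[1,-5.8,0,0,0,0,1],[0,0,0,0,0,0.18,1],[0,0,0,0,0,0.18,1],[0,0,0,0,0,0.18,1]]'
python3 - <<'E'
from h import *
F=fr([.5636,-.0256],-.0598)
p=F(-.012,-.019);plan(np.array([*p,.21]),np.pi/2-.0598,0,'bay');print(robot.get_obs()['grip_width'])
E
```

```text
time: 6.48
position: [0.4863, 0.1591, 0.2139]
tool_rot: [-0.238, 0.971, -0.0, 0.001]
ft_force: [0.3, -0.2, -2.4]
grip_width: 0.0258
grip_force: 19.9
time: 7.1
position: [0.5212, 0.047, 0.2125]
tool_rot: [0.034, 0.999, -0.0, -0.001]
ft_force: [-0.5, 0.5, -1.5]
grip_width: 0.0258
grip_force: 19.9
bay turn [-0.    -0.002 -0.009] shift_after cm [-3.47 -8.89  0.25] shift_before [-3.55 -8.86  0.24]
0.025817144500424938
```

```bash
python3 -m crank '[[-1.8,-4.4,0,0,0,-0.009,1],[-1.7,-4.5,0,0,0,0,1],[0,0,0,0,0,0,1],[0,0,3,0,0,0,1],[0,0,3,0,0,0,1]]'
python3 - <<'E'
from h import *
F=fr([.5636,-.0256],-.0598)
p=F(-.012,-.019);plan(np.array([*p,.0825]),np.pi/2-.0598,0,'bay')
E
```

```text
time: 7.72
position: [0.5508, -0.0427, 0.1524]
tool_rot: [0.026, 1.0, 0.0, -0.0]
ft_force: [-0.0, 0.4, -1.8]
grip_width: 0.0255
grip_force: 19.9
bay turn [ 0.    -0.001  0.007] shift_after cm [ 0.03 -0.12  6.99] shift_before [ 0.02 -0.12  6.99]
```

```bash
python3 -m crank '[[0,-0.1,2.5,0,0,0,1],[0,0,2.5,0,0,0,1],[0,0,1,0,0,0,1],[0,0,0.4,0,0,0,1],[0,0,0,0,0,0,1]]'
python3 -m crank '[[0,0,0,0,0,0,0.45],[0,0,0,0,0,0,0.45],[0,0,0,0,0,0,0.45],[0,0,0,0,0,0,0.45],[0,0,0,0,0,0,0.45]]'

```

```text
time: 8.35
position: [0.5517, -0.0442, 0.0896]
tool_rot: [0.026, 1.0, -0.0, 0.0]
ft_force: [0.2, -1.1, -2.2]
grip_width: 0.0255
grip_force: 19.9
time: 8.98
position: [0.5516, -0.0444, 0.0893]
tool_rot: [0.026, 1.0, -0.0, 0.0]
ft_force: [-0.5, -0.6, 0.5]
grip_width: 0.0476
grip_force: 0.0
```

```bash
python3 -m crank '[[0,0,-4,0,0,0,0.45],[0,0,-6,0,0,0,0.45],[0,0,-4,0,0,0,0.45],[0,-6,0,0,0,0,0.35],[0,-6,0,0,0,0,0.35]]'
python3 -m crank '[[0,-6,0,0,0,0,0.35],[0,-6,0,0,0,0,0.35],[0,0,0,0,0,0.18,0.35],[0,0,0,0,0,0.18,0.35],[0,0,0,0,0,0.18,0.35]]'
python3 -m crank '[[0,0,0,0,0,0.18,0.35],[0,0,0,0,0,0.18,0.35],[0,0,0,0,0,0.18,0.35],[0,0,0,0,0,0.18,0.35],[0,0,0,0,0,0.18,0.35]]'
python3 - <<'E'
from h import *
t=snap('top','t3')
plan(np.array([.5102,-.3099,.15]),-.1135,0,'lid')
hsv=cv2.cvtColor(t,cv2.COLOR_RGB2HSV);m=cv2.inRange(hsv,(100,120,40),(130,255,255));m[:,:295]=0;m[:,365:]=0;m[:130]=0;m[210:]=0
c=max(cv2.findContours(m,cv2.RETR_EXTERNAL,cv2.CHAIN_APPROX_NONE)[0],key=cv2.contourArea);r=cv2.minAreaRect(c);print(r,ray('top',r[0],.024))
E
```

```text
time: 9.6
position: [0.5455, -0.1648, 0.2304]
tool_rot: [0.025, 1.0, -0.0, 0.001]
ft_force: [0.4, 0.1, -0.9]
grip_width: 0.0551
grip_force: 0.0
time: 10.22
position: [0.5384, -0.2843, 0.2289]
tool_rot: [0.295, 0.955, 0.0, -0.0]
ft_force: [0.2, 0.4, 0.6]
grip_width: 0.0562
grip_force: 0.0
time: 10.85
position: [0.5386, -0.2839, 0.229]
tool_rot: [0.681, 0.732, -0.0, -0.0]
ft_force: [-0.4, 1.0, 1.1]
grip_width: 0.0567
grip_force: 0.0
lid turn [-0.    -0.     0.182] shift_after cm [-2.91 -2.54  7.91] shift_before [-2.41 -3.02  7.91]
((336.0, 162.5), (7.0, 6.0), 90.0) [ 0.57597163 -0.04721469  0.024     ]
```

```bash
python3 -m crank '[[0,0,0,0,0,0.182,0.35],[-2.9,-2.5,2,0,0,0,0.35],[0,0,3,0,0,0,0.35],[0,0,2.9,0,0,0,0.35],[0,0,0,0,0,0,0.35]]'
python3 - <<'E'
from h import *
plan(np.array([.5102,-.3099,.086]),-.1135,0,'lid')
t=snap('top');s=snap('side')
a=t[130:230,270:470];b=s[165:325,300:460]
cv2.imwrite('pics/c4.png',np.hstack([cv2.resize(a,(400,200)),cv2.resize(b,(400,400))[100:300]])[:,:,::-1])
cv2.imwrite('pics/c4.png',np.hstack([cv2.resize(b,(400,400),interpolation=2),np.vstack([cv2.resize(a,(400,200),interpolation=2)]*2)])[:,:,::-1])
E
```

```text
time: 11.52
position: [0.5096, -0.3093, 0.1481]
tool_rot: [0.742, 0.67, -0.0, -0.003]
ft_force: [-0.3, 0.6, 0.5]
grip_width: 0.0568
grip_force: 0.0
lid turn [-0.005 -0.003  0.011] shift_after cm [-0.05  0.07  6.21] shift_before [-0.07  0.09  6.21]
```

View pics/c4.png

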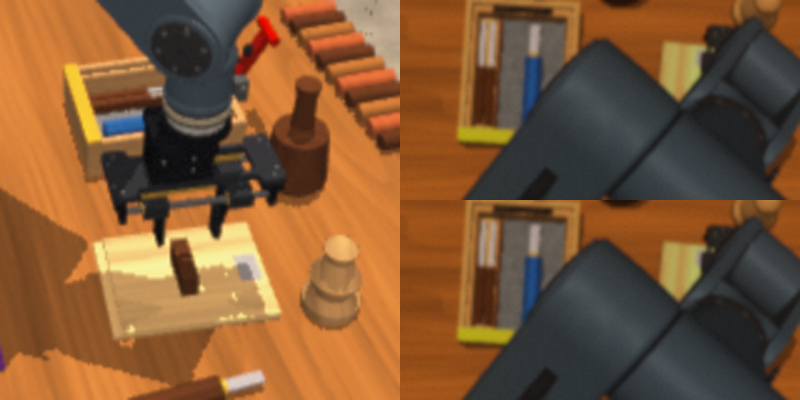

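The gouge lies in the bay (top crop (533,80)). The gripper straddles the lid's handle at (183,265), and the finial is clear of it. Descending.

```bash
python3 -m crank '[[-0.1,0.1,2.2,-0.005,-0.003,0.011,0.35],[0,0,2.2,0,0,0,0.35],[0,0,1.8,0,0,0,0.35],[0,0,0,0,0,0,0.35],[0,0,0,0,0,0,1]]' 35;python3 -m crank '[[0,0,0,0,0,0,1],[0,0,0,0,0,0,1],[0,0,0,0,0,0,1],[0,0,0,0,0,0,1],[0,0,0,0,0,0,1]]';python3 -m crank '[[0,0,0,0,0,0,1],[0,0,0,0,0,0,1],[0,0,0,0,0,0,1]]'
```

```text
time: 12.25
position: [0.5125, -0.3119, 0.089]
tool_rot: [0.746, 0.665, 0.001, 0.004]
ft_force: [0.3, 0.8, 0.9]
grip_width: 0.0524
grip_force: 0.0
time: 12.88
position: [0.5119, -0.3115, 0.0885]
tool_rot: [0.747, 0.665, 0.0, 0.003]
ft_force: [-0.7, 1.2, 2.5]
grip_width: 0.0196
grip_force: 35.0
time: 13.25
position: [0.5119, -0.3115, 0.0885]
tool_rot: [0.747, 0.665, 0.0, 0.003]
ft_force: [-2.7, 1.3, 5.3]
grip_width: 0.0196
grip_force: 35.0
```

```bash
cat >> h.py <<'E'
CASE=fr([.5636,-.0256],-.0598);CT=-.0598
def lidplan(tipx,tipz,al,y=0.,off=.0014,h=.0885,yaw=CT):
    t=np.array([np.cos(yaw),np.sin(yaw),0]);z=np.array([0,0,-1.])
    Rt=(R.from_matrix(np.c_[np.cross(t,z),t,z])*R.from_rotvec([-al,0,0]))
    tx,ty,tz=Rt.as_matrix().T
    tip=np.array([*CASE(tipx,y),tipz]);tcp=tip+.098*ty-h*tz-off*tx
    o=robot.get_obs();R0=R.from_quat(o['tool_rot']);p=np.array(o['position'])
    print('turn',(R0.inv()*Rt).as_rotvec().round(3),'after',(Rt.inv().apply(tcp-p)*100).round(2),'before',(R0.inv().apply(tcp-p)*100).round(2),'tcp',tcp.round(4))
E
python3 -m crank '[[0,0,-4,0,0,0,1],[0,0,-6,0,0,0,1],[0,0,-6,0,0,0,1],[0,0,-4,0,0,0,1],[0,0,0,0,0,0,1]]'
python3 - <<'E'
from h import *
lidplan(-.075,.10,.15);o=robot.get_obs();print(o['ft_force'],o['grip_width']);m=R.from_quat(o['tool_rot']).as_matrix();print(m.round(3))
print(ray('top',(380,120),.05))
E
```

```text
time: 13.88
position: [0.5128, -0.312, 0.2914]
tool_rot: [0.747, 0.665, 0.001, 0.007]
ft_force: [0.7, 0.3, -2.7]
grip_width: 0.0201
grip_force: 35.0
turn [-0.138  0.012 -0.054] after [28.75  2.84  9.46] before [29.    2.52  8.73] tcp [ 0.5722 -0.0275  0.2022]
[ 0.71946662  0.34608818 -2.66454995] 0.02011613307527264
[[ 0.115  0.993  0.012]
 [ 0.993 -0.115 -0.009]
 [-0.008  0.013 -1.   ]]
[ 0.70128168 -0.1798373   0.05      ]
```

```bash
python3 -m crank '[[4.8,0,0,0,0,0,1],[4.8,0,0,0,0,0,1],[4.8,0.6,0,0,0,0,1],[4.8,0.6,0,0,0,0,1],[4.8,0.6,0,0,0,0,1]]';python3 -m crank '[[4.8,0.6,0,-0.07,0,-0.027,1],[0,0,0,-0.068,0.012,-0.027,1],[0,0,0,0,0,0,1]]'
python3 - <<'E'
from h import *
lidplan(-.075,.10,.15)
snap('top','t5')
E
```

```text
time: 14.5
position: [0.5558, -0.0726, 0.2848]
tool_rot: [0.747, 0.665, -0.0, 0.001]
ft_force: [0.1, 0.1, -1.7]
grip_width: 0.0196
grip_force: 35.0
time: 14.88
position: [0.5661, -0.0263, 0.2849]
tool_rot: [0.726, 0.684, 0.049, 0.048]
ft_force: [-0.6, -0.4, -1.5]
grip_width: 0.0199
grip_force: 35.0
turn [-0.013 -0.006 -0.   ] after [-0.08 -0.63  8.27] before [-0.13 -0.52  8.28] tcp [ 0.5722 -0.0275  0.2022]
```

```bash
python3 -m crank '[[-0.1,-0.6,2,-0.013,-0.006,0,1],[0,0,3,0,0,0,1],[0,0,3.2,0,0,0,1],[0,0,0,0,0,0,1],[0,0,0,0,0,0,1]]'
python3 - <<'E'
from h import *
lidplan(-.075,.10,.15);lidplan(-.079,.0515,.15)
t=snap('top','t6');s=snap('side','s6')
a=t[95:225,270:400];b=s[150:250,300:440]
cv2.imwrite('pics/c5.png',np.hstack([cv2.resize(a,(390,390),interpolation=2),np.vstack([cv2.resize(b,(410,293),interpolation=2),np.zeros((97,410,3),np.uint8)])])[:,:,::-1])
E
```

```text
time: 15.55
position: [0.575, -0.0295, 0.2058]
tool_rot: [0.726, 0.683, 0.053, 0.057]
ft_force: [-0.4, 0.2, -2.1]
grip_width: 0.0197
grip_force: 35.0
turn [ 0.006  0.001 -0.002] after [ 0.18 -0.34  0.32] before [ 0.18 -0.34  0.32] tcp [ 0.5722 -0.0275  0.2022]
turn [ 0.006  0.001 -0.002] after [ 0.18 -1.46  5.06] before [ 0.18 -1.49  5.05] tcp [ 0.5682 -0.0273  0.1537]
```

View pics/c5.png

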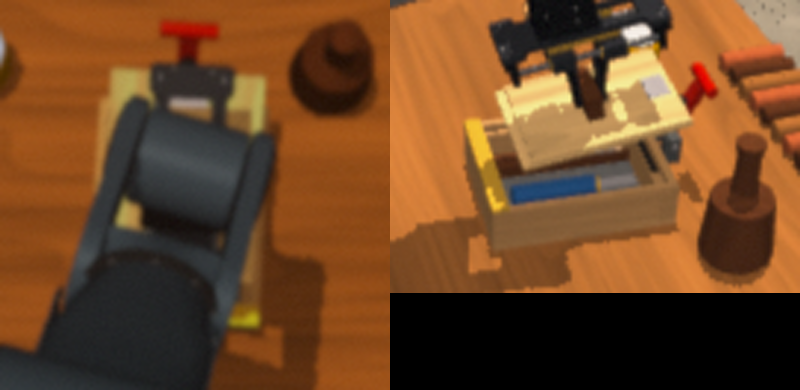

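```bash
python3 - <<'E'
from h import *
t=cv2.imread('pics/t6.png');o=robot.get_obs();M=R.from_quat(o['tool_rot']).as_matrix();p=np.array(o['position'])
L=lambda x,y,z:p+M@np.array([y+.0014,x,.0885-z])
for n,(x0,x1,y) in {'L':(.05,.095,.073),'R':(.065,.095,-.073),'R2':(-.08,-.05,-.073)}.items():
    a,b=L(x0,y,.01),L(x1,y,.01);e0,e1,r=edge(t,'top',a[:2],b[:2],(a[2]+b[2])/2,3)
    mid=(e0+e1)/2-(a+b)[:2]/2;print(n,'lid-y deviation from predicted mm',1000*mid@M[:2,0],'case y pred',1000*(((a+b)[:2]/2-CASE(0,0))@(CASE(0,1)-CASE(0,0))),'ang',np.arctan2(*(e1-e0)[::-1]),r)
E
```

```text
L lid-y deviation from predicted mm 2.753241825024273 case y pred 71.18926921605866 ang -0.262145591557259 0.4592371261541959
R lid-y deviation from predicted mm 0.4062386328135959 case y pred -74.82068956460826 ang -0.047530969421648826 0.03379617859591162
R2 lid-y deviation from predicted mm 5.363209554101734 case y pred -74.6217160872035 ang -0.11072465401319541 0.023720060711835737
```

```bash
python3 -m crank '[[0.15,-1,1,0.006,0,-0.002,1],[0,-0.46,1.5,0,0,0,1],[0,0,1.5,0,0,0,1],[0,0,0.8,0,0,0,1],[0,0,0,0,0,0,1]]'
python3 - <<'E'
from h import *
lidplan(-.079,.0515,.15,.0004);lidplan(-.097,.0515,.15,.0004)
E
```

```text
time: 16.27
position: [0.5674, -0.0269, 0.1552]
tool_rot: [0.726, 0.684, 0.051, 0.054]
ft_force: [0.6, -0.9, -1.3]
grip_width: 0.0195
grip_force: 35.0
turn [-0.001  0.001  0.001] after [0.01 0.06 0.17] before [0.01 0.06 0.17] tcp [ 0.5682 -0.0269  0.1537]
turn [-0.001  0.001  0.001] after [ 0.01 -1.72 -0.1 ] before [ 0.01 -1.72 -0.1 ] tcp [ 0.5502 -0.0258  0.1537]
```

```bash
python3 -m crank '[[0,0,0.25,0,0,0,1],[0,0,0,0,0,0,1]]';python3 -m crank '[[0,-0.6,-0.1,0,0,0,1],[0,-0.6,-0.1,0,0,0,1],[0,0,0,0,0,0,1]]'
python3 - <<'E'
from h import *
lidplan(-.097,.0500,.15,.0004)
E
```

```text
time: 16.52
position: [0.5681, -0.027, 0.1537]
tool_rot: [0.725, 0.684, 0.051, 0.055]
ft_force: [0.3, -0.2, -2.6]
grip_width: 0.0199
grip_force: 35.0
time: 16.9
position: [0.5546, -0.0261, 0.1536]
tool_rot: [0.726, 0.684, 0.051, 0.054]
ft_force: [-0.4, 0.6, -1.9]
grip_width: 0.0198
grip_force: 35.0
turn [-0.001  0.001  0.001] after [-0.   -0.46  0.08] before [-0.   -0.46  0.08] tcp [ 0.5502 -0.0258  0.1522]
```

```bash
python3 -m crank '[[0,-0.25,0.05,0,0,0,1],[0,-0.25,0.05,0,0,0,1],[0,0,0,0,0,0,1]]'
python3 - <<'E'
from h import *
lidplan(-.097,.0500,.15,.0004)
lidplan(-.097,.0490,.085,.0004)
E
```

```text
time: 17.27
position: [0.5505, -0.0259, 0.1517]
tool_rot: [0.726, 0.684, 0.051, 0.055]
ft_force: [0.8, -0.7, -2.3]
grip_width: 0.0198
grip_force: 35.0
turn [-0.001  0.001  0.001] after [ 0.01 -0.02 -0.05] before [ 0.01 -0.02 -0.05] tcp [ 0.5502 -0.0258  0.1522]
turn [0.064 0.001 0.001] after [0.01 0.56 0.67] before [0.01 0.52 0.71] tcp [ 0.5567 -0.0262  0.1455]
```

```bash
python3 -m crank '[[0,0.26,0.35,0.032,0,0,1],[0,0.27,0.34,0.032,0,0,1],[0,0,0,0,0,0,1]]'
python3 - <<'E'
from h import *
lidplan(-.097,.0490,.085,.0004)
lidplan(-.097,.0485,.03,.0004)
E
```

```text
time: 17.65
position: [0.5578, -0.0265, 0.1457]
tool_rot: [0.727, 0.685, 0.029, 0.032]
ft_force: [-0.2, 0.1, -2.3]
grip_width: 0.0198
grip_force: 35.0
turn [0.002 0.001 0.001] after [ 0.03 -0.11  0.01] before [ 0.03 -0.11  0.01] tcp [ 0.5567 -0.0262  0.1455]
turn [0.057 0.001 0.001] after [0.03 0.39 0.59] before [0.03 0.35 0.61] tcp [ 0.5618 -0.0265  0.1399]
```

```bash
python3 -m crank '[[0.03,0.13,0.3,0.028,0,0,1],[0,0.18,0.3,0.028,0,0,1],[0,0,0,0,0,0,1]]'
python3 - <<'E'
from h import *
lidplan(-.097,.0480,.021,.0004)
s=snap('side','s7');cv2.imwrite('pics/c6.png',cv2.resize(s[150:250,300:440],None,fx=5,fy=5,interpolation=2)[:,:,::-1])
E
```

```text
time: 18.02
position: [0.5612, -0.0264, 0.1398]
tool_rot: [0.727, 0.686, 0.01, 0.011]
ft_force: [0.5, 0.2, -2.4]
grip_width: 0.0198
grip_force: 35.0
turn [0.009 0.001 0.001] after [-0.01  0.15  0.13] before [-0.01  0.15  0.13] tcp [ 0.5627 -0.0265  0.1385]
```

View pics/c6.png

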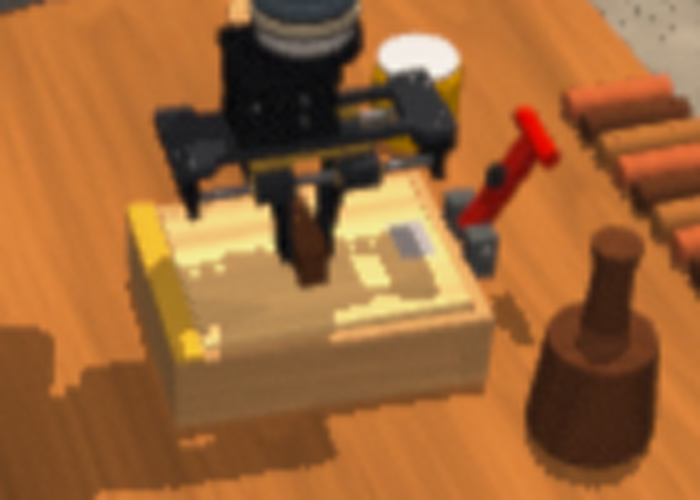

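The lid is in its recess with the tongue under the lip along the whole brass bar, (165,280) in the crop. I'll lower it the rest of the way and release.

```bash
python3 -m crank '[[0,0.1,0.13,0.009,0,0,1],[0,0,0.1,0,0,0,1],[0,0,0,0,0,0,1]]';python3 -m crank '[[0,0,0,0,0,0,0.45],[0,0,0,0,0,0,0.45],[0,0,0,0,0,0,0.45],[0,0,0,0,0,0,0.45],[0,0,0,0,0,0,0.45]]'
python3 -m crank '[[0,0,-3,0,0,0,0.45],[0,0,-5,0,0,0,0.45],[0,0,-6,0,0,0,1],[0,-6,0,0,0,0,1],[0,-6,0,0,0,0,1]]'
python3 -m crank '[[0,-4,0,0,0,0,1],[6,0,0,0,0,0,1],[6,0,0,0,0,0,1],[6,0,0,0,0,0,1],[0,0,0,0,0,0,1]]'
python3 - <<'E'
from h import *
t=snap('top','t8')[:,:,::-1].copy();s=snap('side','s8')
a=t[95:215,290:380];b=s[150:250,300:440,::-1]
cv2.imwrite('pics/c7.png',np.hstack([cv2.resize(a,(375,500),interpolation=2),cv2.resize(b,(425,500),interpolation=2)]))
def row(k,a,b,z,w=2):
    p,q,r=edge(t,'top',CASE(*a),CASE(*b),z,w);f=lambda x:[round(1000*float((x-CASE(0,0))@(CASE(*u)-CASE(0,0))),1) for u in((1,0),(0,1))];print(k,f(p),f(q),round(r,2))
row('lidR',(-.08,-.073),(.09,-.073),.06);row('lidL',(-.08,.073),(.09,.073),.06);row('far',(.098,-.065),(.098,-.03),.062);row('barF',(.01,-.03),(.01,.03),.09);row('barN',(-.01,-.03),(-.01,.03),.09)
for c,nm in((t,'top'),(s[:,:,::-1],'side')):
    h=cv2.cvtColor(np.ascontiguousarray(c),cv2.COLOR_BGR2HSV);m=cv2.inRange(h,(0,180,80),(6,255,255))|cv2.inRange(h,(174,180,80),(180,255,255))
    x0,y0,x1,y1=(310,90,355,135) if nm=='top' else (385,160,420,215)
    ys,xs=np.nonzero(m[y0:y1,x0:x1]);print(nm,'red',xs.min()+x0,xs.max()+x0,ys.min()+y0,ys.max()+y0)
for an in(1.7,1.9,2.1,2.3):
    x,z=.122+.08*np.cos(np.pi-an),.07+.08*np.sin(an)
    print(an,[proj(n,[*CASE(x,y),z]).round(1).tolist() for n in('top','side') for y in(-.028,0,.028)],x,z)
o=robot.get_obs();print(o['position'],o['time'])
E
```

```text
time: 18.45
position: [0.5616, -0.0263, 0.1383]
tool_rot: [0.728, 0.686, 0.007, 0.008]
ft_force: [-1.4, 0.4, 3.4]
grip_width: 0.0196
grip_force: 35.0
time: 19.08
position: [0.5616, -0.0264, 0.1376]
tool_rot: [0.728, 0.686, 0.007, 0.008]
ft_force: [0.9, 0.6, 1.2]
grip_width: 0.0475
grip_force: 0.0
time: 19.7
position: [0.4381, -0.019, 0.2761]
tool_rot: [0.727, 0.686, 0.007, 0.009]
ft_force: [-0.0, -0.8, -0.7]
grip_width: 0.0258
grip_force: 0.0
time: 20.32
position: [0.4091, 0.1667, 0.2743]
tool_rot: [0.725, 0.689, 0.007, 0.008]
ft_force: [0.3, 0.0, 0.6]
grip_width: 0.0004
grip_force: 0.0
lidR [-80.0, -71.0] [90.0, -71.4] 0.1
lidL [-80.0, 72.7] [90.0, 72.3] 0.09
far [94.9, -65.0] [95.2, -30.0] 0.01
barF [7.4, -30.0] [7.8, 30.0] 0.04
barN [-13.3, -30.0] [-13.4, 30.0] 0.01
top red 324 342 102 125
side red 392 411 172 194
1.7 [[342.0, 114.2], [332.1, 113.7], [322.2, 113.2], [402.0, 180.8], [399.2, 176.1], [396.5, 171.5]] 0.13230755954364198 0.1493331848361975
1.9 [[342.2, 109.2], [332.4, 108.7], [322.6, 108.1], [406.4, 181.1], [403.5, 176.3], [400.7, 171.8]] 0.14786316534908028 0.14570400701499317
2.1 [[342.4, 104.8], [332.6, 104.3], [322.9, 103.8], [410.3, 182.1], [407.3, 177.4], [404.5, 172.8]] 0.16238768836798861 0.13905674933190992
2.3 [[342.6, 101.3], [332.8, 100.8], [323.1, 100.3], [413.6, 183.8], [410.6, 179.1], [407.8, 174.6]] 0.17530208170238593 0.12965641697413763
[0.40913837 0.16355168 0.27403157] 20.425
```

View pics/c7.png

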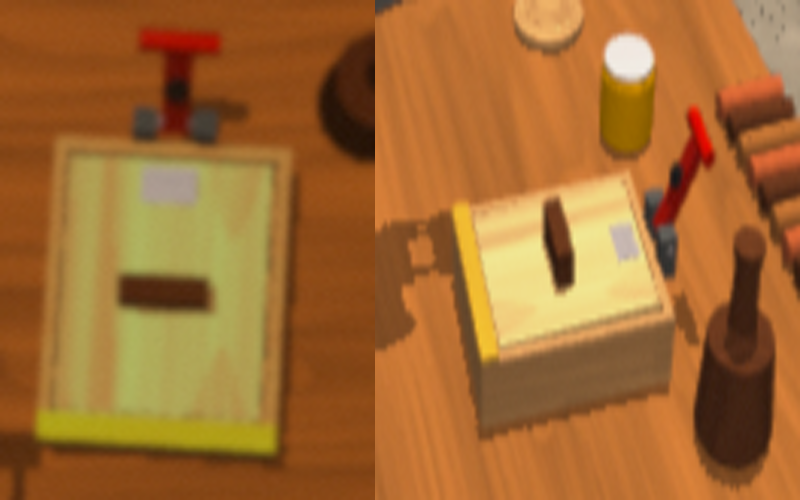

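The lid lies in its recess with the tongue under the lip. The clamp leans back at about 2.1 rad, with its bar at (178,42) in the crop. I'll swing it over with the closed fingers.

```bash
python3 -m crank '[[0,5.8,0,0,0,0,1],[0,5.8,0,0,0,0,1],[0,5.8,0,0,0,0,1],[0,5.8,0,0,0,0,1],[0,5.8,0,0,0,0,1]]';python3 -m crank '[[0,5.5,0,0,0,0,1],[-5,0,0,0,0,0,1],[-5,0,0,0,0,0,1],[-5,0,0,0,0,0,1],[0,0,0,0,0,0,1]]'
python3 - <<'E'
from h import *
plan(np.array([*CASE(.205,0),.20]),CT)
E
```

```text
time: 21.05
position: [0.7009, 0.1426, 0.2799]
tool_rot: [0.729, 0.685, 0.006, 0.008]
ft_force: [0.2, 1.1, 1.0]
grip_width: 0.0006
grip_force: 0.0
time: 21.68
position: [0.7444, -0.0148, 0.2809]
tool_rot: [0.731, 0.683, 0.006, 0.008]
ft_force: [0.6, -0.7, -0.3]
grip_width: 0.0004
grip_force: 0.0
 turn [ 0.02   0.003 -0.008] shift_after cm [-2.16  2.51  8.09] shift_before [-2.12  2.37  8.15]
```

```bash
python3 -m crank '[[-2.1,2.4,0,0.02,0,-0.008,1],[0,0,2.5,0,0,0,1],[0,0,3,0,0,0,1],[0,0,2.6,0,0,0,1],[0,0,0,0,0,0,1]]'
python3 -m crank '[[0,-1.2,0,0,0,0,1],[0,-1.2,0,0,0,0,1],[0,-1.2,-0.1,0,0,0,1],[0,-1.2,-0.2,0,0,0,1]]'
python3 -m crank '[[0,-1.2,-0.2,0,0,0,1],[0,-1.2,-0.2,0,0,0,1],[0,-1.2,-0.1,0,0,0,1],[0,0,0,0,0,0,1]]'
python3 - <<'E'
from h import *
p=robot.get_obs()['position'];d=p[:2]-CASE(0,0);print('case xy',[d@(CASE(*u)-CASE(0,0)) for u in((1,0),(0,1))],'tip z',p[2]-.07)
def red(n,box):
    h=cv2.cvtColor(snap(n,n+'9'),cv2.COLOR_RGB2HSV);m=cv2.inRange(h,(0,180,70),(6,255,255))|cv2.inRange(h,(174,180,70),(180,255,255));x0,y0,x1,y1=box
    ys,xs=np.nonzero(m[y0:y1,x0:x1]);print(n,len(xs),xs.min()+x0,xs.max()+x0,ys.min()+y0,ys.max()+y0)
red('side',(360,150,420,215))
for an in(1,1.2,1.4,1.6):
    x,z=.122+.08*np.cos(np.pi-an),.07+.08*np.sin(an);print(an,[proj('side',[*CASE(x,y),z]).round(1).tolist() for y in(-.028,.028)],x,z)
E
```

```text
time: 22.3
position: [0.7658, -0.0301, 0.1976]
tool_rot: [0.725, 0.688, -0.002, -0.002]
ft_force: [-0.6, -0.5, 0.3]
grip_width: 0.0007
grip_force: 0.0
time: 22.8
position: [0.7263, -0.028, 0.2101]
tool_rot: [0.725, 0.688, 0.007, 0.009]
ft_force: [8.7, -0.7, 5.2]
grip_width: 0.0007
grip_force: 4.1
time: 23.3
position: [0.6857, -0.0258, 0.2119]
tool_rot: [0.725, 0.689, 0.002, 0.004]
ft_force: [3.0, 0.5, 1.2]
grip_width: 0.0005
grip_force: 1.5
case xy [np.float64(0.12184778322749912), np.float64(0.007076890042648278)] tip z 0.14189755140180504
side 87 388 395 172 194
1 [[386.4, 185.8], [381.3, 176.4]] 0.07877581553054883 0.13731767878463175
1.2 [[390.6, 183.5], [385.4, 174.1]] 0.09301137964186612 0.1445631268773781
1.4 [[395.2, 181.8], [389.8, 172.5]] 0.10840262856798072 0.1488359783990768
1.6 [[399.8, 180.9], [394.3, 171.6]] 0.12433596178410311 0.1499658882433204
```

```bash
python3 -m crank '[[-0.3,-1.2,0.1,0,0,0,1],[-0.3,-1.2,0.2,0,0,0,1],[0,0,0,0,0,0,1],[0,0.6,-2,0,0,0,1],[0,0.0,-1.5,0,0,0,1]]'
python3 - <<'E'
from h import *
p=robot.get_obs()['position'];d=p[:2]-CASE(0,0);print('case xy',[d@(CASE(*u)-CASE(0,0)) for u in((1,0),(0,1))],'tip z',p[2]-.07)
def red(n,box):
    h=cv2.cvtColor(snap(n,n+'10'),cv2.COLOR_RGB2HSV);m=cv2.inRange(h,(0,180,70),(6,255,255))|cv2.inRange(h,(174,180,70),(180,255,255));x0,y0,x1,y1=box
    ys,xs=np.nonzero(m[y0:y1,x0:x1]);print(n,len(xs),xs.min()+x0,xs.max()+x0,ys.min()+y0,ys.max()+y0)
red('side',(360,150,420,215))
for an in(.8,1,1.2):
    x,z=.122+.08*np.cos(np.pi-an),.07+.08*np.sin(an);print(an,[proj('side',[*CASE(x,y),z]).round(1).tolist() for y in(-.028,.028)],x,z);plan(np.array([*CASE(x-.004,0),z+.012+.07]),CT)
E
```

```text
time: 23.98
position: [0.6654, -0.0302, 0.2413]
tool_rot: [0.725, 0.689, -0.001, 0.0]
ft_force: [0.3, -0.3, 0.4]
grip_width: 0.0004
grip_force: 0.0
case xy [np.float64(0.10188950619023883), np.float64(0.0014502861456486412)] tip z 0.17134143833800825
side 81 380 395 176 194
0.8 [[382.6, 188.7], [377.6, 179.2]] 0.06626346325222676 0.12738848727196184
 turn [0.003 0.002 0.009] shift_after cm [-0.14 -4.05  3.43] shift_before [-0.1  -4.06  3.42]
1 [[386.4, 185.8], [381.3, 176.4]] 0.07877581553054883 0.13731767878463175
 turn [0.003 0.002 0.009] shift_after cm [-0.14 -2.8   2.44] shift_before [-0.11 -2.81  2.43]
1.2 [[390.6, 183.5], [385.4, 174.1]] 0.09301137964186612 0.1445631268773781
 turn [0.003 0.002 0.009] shift_after cm [-0.14 -1.38  1.72] shift_before [-0.13 -1.38  1.71]
```

```bash
python3 -m crank '[[-0.1,-1.5,0,0,0,0.009,1],[0,-1.5,0.5,0,0,0,1],[0,0,1.5,0,0,0,1],[0,-0.6,1,0,0,0,1],[0,-0.9,1,0,0,0,1]]'
python3 -m crank '[[0,-1,1.2,0,0,0,1],[0,-0.8,1.4,0,0,0,1],[0,-0.4,1.3,0,0,0,1],[0,0,0,0,0,0,1]]'
python3 - <<'E'
from h import *
o=robot.get_obs();p=o['position'];d=p[:2]-CASE(0,0);print('case xy',[d@(CASE(*u)-CASE(0,0)) for u in((1,0),(0,1))],'tip z',p[2]-.07,o['ft_force'])
plan(np.array([*CASE(.043,0),.148]),CT)
E
```

```text
time: 24.65
position: [0.6182, -0.0285, 0.2022]
tool_rot: [0.728, 0.686, -0.003, -0.002]
ft_force: [-11.5, -0.3, 17.1]
grip_width: 0.0007
grip_force: 10.1
time: 25.15
position: [0.5939, -0.0268, 0.1592]
tool_rot: [0.728, 0.686, -0.005, -0.005]
ft_force: [-7.1, -1.1, 0.3]
grip_width: 0.0003
grip_force: 2.9
case xy [np.float64(0.03029146378995307), np.float64(0.0005911352604297035)] tip z 0.08920790616271251 [-7.13514886 -1.05433525  0.27642671]
 turn [-0.013  0.     0.001] shift_after cm [-0.06  1.27  1.12] shift_before [-0.06  1.29  1.1 ]
```

There's a sideways force of −7 N, so the finger may have slipped past the bar on the −x side. I'll lift and look.

```bash
python3 -m crank '[[0,-0.3,-2,0,0,0,1],[0,0,-4,0,0,0,1],[0,0,-3,0,0,0,1],[0,0,0,0,0,0,1]]'
python3 - <<'E'
from h import *
s=snap('side','s11');b=s[130:250,300:440,::-1];cv2.imwrite('pics/c8.png',cv2.resize(b,(700,600),interpolation=2))
for an in(.1,.3,.5,.7,.9):
    x,z=.122+.08*np.cos(np.pi-an),.07+.08*np.sin(an);print(an,[((proj('side',[*CASE(x,y),z])-[300,130])*5).round(0).tolist() for y in(-.028,.028)],x,z)
o=robot.get_obs();p=o['position'];d=p[:2]-CASE(0,0);print('case xy',[d@(CASE(*u)-CASE(0,0)) for u in((1,0),(0,1))],'tip z',p[2]-.07)
E
```

```text
time: 25.65
position: [0.5982, -0.0275, 0.2558]
tool_rot: [0.728, 0.686, 0.002, 0.005]
ft_force: [-0.1, -1.2, -0.2]
grip_width: 0.0006
grip_force: 0.0
0.1 [[374.0, 356.0], [352.0, 307.0]] 0.042399666777757944 0.07798667333174626
0.3 [[380.0, 337.0], [357.0, 289.0]] 0.045573080869951516 0.09364161653290717
0.5 [[390.0, 319.0], [367.0, 271.0]] 0.05179339504877019 0.10835404308833624
0.7 [[404.0, 302.0], [380.0, 254.0]] 0.06081262501724093 0.1215374149790153
0.9 [[422.0, 286.0], [397.0, 239.0]] 0.07227120253834685 0.13266615277019866
case xy [np.float64(0.033418176093880786), np.float64(0.0003061549113639105)] tip z 0.1837921334386829
```

View pics/c8.png

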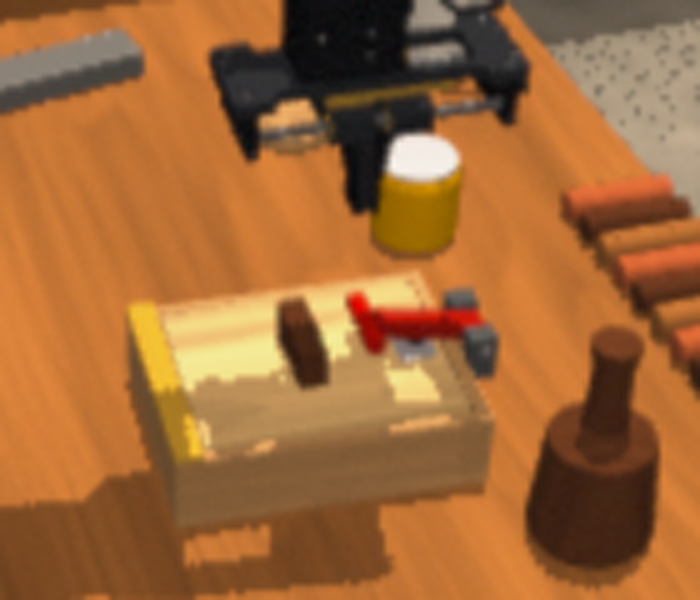

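The clamp is now at about 0.2 rad, bar at (367,322), and the lid is unchanged. I'll centre over the bar and press straight down.

```bash
python3 -m crank '[[0,1.4,0,-0.013,0,0,1],[0,0,3,0,0,0,1],[0,0,3,0,0,0,1],[0,0,2,0,0,0,1],[0,0,0,0,0,0,1]]'
python3 - <<'E'
from h import *
o=robot.get_obs();p=o['position'];d=p[:2]-CASE(0,0);print('case xy',[d@(CASE(*u)-CASE(0,0)) for u in((1,0),(0,1))],'tip z',p[2]-.07)
plan(np.array([*CASE(.046,0),.148]),CT)
E
```

```text
time: 26.32
position: [0.6099, -0.0279, 0.1688]
tool_rot: [0.728, 0.686, 0.003, 0.003]
ft_force: [0.3, 0.7, -0.1]
grip_width: 0.0001
grip_force: 0.0
case xy [np.float64(0.04632852505389392), np.float64(0.0005115564358867998)] tip z 0.09880561972049284
 turn [ 0.008  0.    -0.   ] shift_after cm [-0.05 -0.03  2.08] shift_before [-0.05 -0.05  2.08]
```

```bash
python3 -m crank '[[0,0,0.7,0,0,0,1],[0,0,0.7,0,0,0,1],[0,0,0,0,0,0,1]]'; python3 -m crank '[[0,0,0.4,0,0,0,1],[0,0,0.3,0,0,0,1],[0,0,0,0,0,0,1]]'; python3 -m crank '[[0,0,0.2,0,0,0,1],[0,0,0,0,0,0,1]]'
```

```text
time: 26.7
position: [0.6111, -0.0282, 0.158]
tool_rot: [0.728, 0.686, 0.004, 0.006]
ft_force: [0.1, -0.9, -0.3]
grip_width: -0.0
grip_force: 0.0
time: 27.08
position: [0.6107, -0.0281, 0.1513]
tool_rot: [0.728, 0.686, 0.004, 0.005]
ft_force: [-2.5, -0.4, 3.5]
grip_width: 0.0001
grip_force: 1.9
time: 27.32
position: [0.6105, -0.0281, 0.1494]
tool_rot: [0.728, 0.686, 0.004, 0.005]
ft_force: [-2.9, 0.2, 4.8]
grip_width: 0.0004
grip_force: 2.6
```

```bash
python3 -m crank '[[0,0,0.2,0,0,0,1],[0,0,0,0,0,0,1]]'; python3 -m crank '[[0,0,0.2,0,0,0,1],[0,0,0,0,0,0,1]]'; python3 -m crank '[[0,0,0.2,0,0,0,1],[0,0,0,0,0,0,1]]'
```

```text
time: 27.58
position: [0.6103, -0.0281, 0.1478]
tool_rot: [0.728, 0.686, 0.004, 0.005]
ft_force: [-3.8, 0.3, 8.2]
grip_width: 0.0004
grip_force: 4.2
time: 27.82
position: [0.6103, -0.0281, 0.1476]
tool_rot: [0.728, 0.686, 0.004, 0.005]
ft_force: [-6.4, -0.4, 18.2]
grip_width: 0.0002
grip_force: 9.0
time: 28.08
position: [0.6104, -0.028, 0.1473]
tool_rot: [0.728, 0.686, 0.004, 0.005]
ft_force: [-9.5, 0.6, 27.7]
grip_width: 0.0004
grip_force: 13.9
```

It hit a hard stop at the level-clamp height, so the lid should be home. One more press, then retreat and check.

```bash
python3 -m crank '[[0,0,0.2,0,0,0,1],[0,0,0,0,0,0,1],[0,0,0,0,0,0,1]]'; python3 -m crank '[[0,0,-1,0,0,0,1],[0,0,-4,0,0,0,1],[0,0,-6,0,0,0,1],[6,0,0,0,0,0,1],[6,0,0,0,0,0,1]]'; python3 -m crank '[[6,0,0,0,0,0,1],[0,-6,0,0,0,0,1],[0,-6,0,0,0,0,1],[0,0,0,0,0,0,1]]'
python3 - <<'E'
from h import *
s=snap('side','s12');t=snap('top','t12')
cv2.imwrite('pics/c9.png',np.hstack([cv2.resize(s[150:250,320:420],(400,400),interpolation=2),cv2.resize(t[95:215,280:400],(400,400),interpolation=2)])[:,:,::-1])
h=cv2.cvtColor(s,cv2.COLOR_RGB2HSV);m=cv2.inRange(h,(0,190,90),(6,255,255))|cv2.inRange(h,(174,180,70),(180,255,255))
for an in(0,.05,.1,.2):
    x,z=.122+.08*np.cos(np.pi-an),.07+.08*np.sin(an);print(an,[((proj('side',[*CASE(x,y),z])-[320,150])*4).round(1).tolist() for y in(-.028,.028)])
tt=t[:,:,::-1].copy()
for k,a,b,z in(('R',(-.08,-.073),(.09,-.073),.058),('L',(-.08,.073),(.09,.073),.058),('far',(.097,-.065),(.097,-.03),.058)):
    p,q,r=edge(tt,'top',CASE(*a),CASE(*b),z,2);print(k,[(1000*((x-CASE(0,0))@(CASE(*u)-CASE(0,0)))).round(1) for x in(p,q) for u in((1,0),(0,1))])
E
```

```text
time: 28.45
position: [0.6103, -0.0281, 0.1471]
tool_rot: [0.728, 0.686, 0.004, 0.006]
ft_force: [-12.9, 2.1, 38.0]
grip_width: 0.0004
grip_force: 18.9
time: 29.08
position: [0.6181, 0.0924, 0.2519]
tool_rot: [0.729, 0.685, 0.006, 0.007]
ft_force: [0.2, -0.8, -0.0]
grip_width: 0.0005
grip_force: 0.0
time: 29.58
position: [0.4934, 0.1596, 0.2472]
tool_rot: [0.727, 0.686, 0.0, 0.002]
ft_force: [0.2, 0.1, 1.3]
grip_width: 0.0009
grip_force: 0.0
0 [[218.6, 212.1], [200.4, 173.2]]
0.05 [[219.0, 208.5], [200.7, 169.6]]
0.1 [[219.6, 204.8], [201.2, 166.0]]
0.2 [[221.4, 197.3], [203.0, 158.6]]
R [np.float64(-80.0), np.float64(-71.5), np.float64(90.0), np.float64(-70.8)]
L [np.float64(-80.0), np.float64(72.9), np.float64(90.0), np.float64(72.3)]
far [np.float64(95.5), np.float64(-65.0), np.float64(94.7), np.float64(-30.0)]
```

View pics/c9.png

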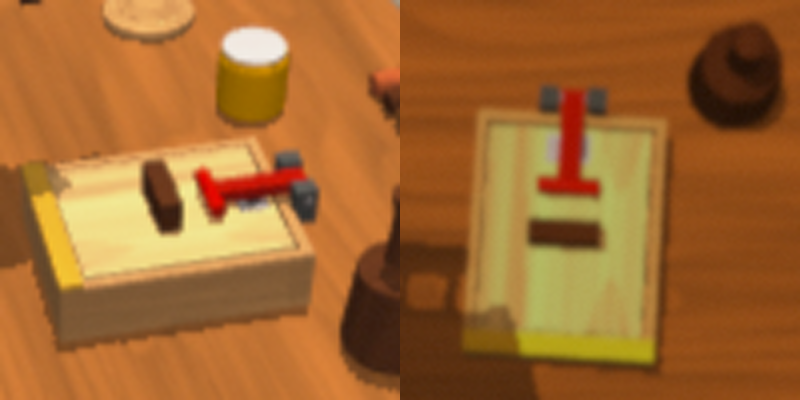

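The clamp's bar ends, at about (217,210) and (202,173), match an angle near 0. The lid is flush inside the rim with its tongue under the lip, and the robot is clear. Handing in.

```bash
python3 -c "
from rig import ticket
print(ticket.hand_in())"
```

```text
the job is handed in; nothing more can be done
None
```

I handed the job in at about 30 s with the gouge in the bay, the lid flush with its tongue under the lip and the clamp down level; the hand-in returned no verdict, and the clamp's hold was judged only from the hard stop at about 38 N and the pictures.

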